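# Take a steriliser tray's temperature with a sprung surface thermometer

## Robot

A 6-joint arm with a two-finger parallel gripper is mounted at the origin on the work surface. World frame = base frame: x ahead of the robot, y to its left, z up, the work surface at z = 0. Lengths are in m, angles in rad, forces in N, time in s.
With the tool pointing down it reaches from about 0.275 to 0.725 m from the base axis. Payload 15.9 kg.
Tool frame: the origin (TCP) lies at the very end of the fingers, on their centre line; the grasp point (between the pads) lies 19 mm behind it (env.grip_depth is the distance from the TCP to the grasp point, in m); y points along the fingers, x is the direction in which the jaws open and shut, and the axes are right-handed (so a half turn about y gives the same grasp; the last joint's range is limited). The gripper opens to 85 mm and grips with 20 to 120 N. Pads are 22 mm wide; open, the fingers measure 114 mm over their backs; the gripper's body (76 mm by 85 mm) begins 54 mm behind the grasp point. The pads swing forward as they close: fully open they stand 13 mm farther back than shut.
Start: joints at [-1.151, 0.213, -0.034, 1.323, 0, 1.571], TCP at [0.204, -0.457, 0.231] pointing down, gripper open.
Joint ranges: [-2.98, 2.98], [-0.74, 1.72], [-1.14, 1.35], [-2.1, 2.04], [-1.57, 1.44], [-3.14, 3.14]. Speed limits (rad/s): [1.89, 1.89, 2.39, 2.57, 3.14, 3.14].

## Interface

Orientations are given as a 3x3 rotation matrix whose columns are the frame's x, y, z axes.
In Python, from workcell import env gives the robot as it stands.
- The arm moves only by the shell command python3 -m crank 'ROWS' [FORCE]. ROWS is JSON, a list of rows, each a list of 3 entries, a list of its own where there are three numbers: the opening, from 0 (shut) to 1 (fully open), then the shift along the tool's x, y, z in cm, then the turn, a rotation vector about the tool's x, y, z in degrees. A call has 1 to 8 rows; each row shifts and turns the commanded pose from where the row before left it, along the tool's axes as they then stand; what a row does not reach is not made up. A row lasts 1/10 s, in which the tool goes at most 50 mm and 8.59 degrees, less where a joint would pass 70% of its speed; a pose out of reach is approached as far as the arm can. A call with a gripper value outside its range is refused whole. The fingers move at their own pace and stop on an object; FORCE is the grip in N (left out, the last holds). Time passes only in rows, so rows that do not move let the fingers close. It gives the time, the measured TCP pose, the force and the opening at its end, in the units of the state.
- env.read_state(): the state, without advancing time (a new reading comes with each control period).
- env.read_camera(name): name is "side" or "top"; returns a dict with "pixels" (480x640x3 uint8, red, green, blue), "intrinsics" (3x3 intrinsics, pixels), "rvec" (rotation vector, rad) and "tvec" (3), from world to camera coordinates, as OpenCV has them. Camera axes: x right, y down, z forward; pixel columns grow to the right and rows downward; lengths in m; the calibration is good to about 2 mm. A picture is of the moment at which its call begins. There is no depth.
- env.job_done(): hands the job in, once; it reports no verdict.
The state is a dict: "time": time; "qpos": joint angles; "joint_velocities": joint speeds; "joint_efforts": joint torques, N m; "eef_pos": TCP position; "orientation": TCP orientation; "contact_force": force on the tool from outside, world axes, zero at the start; "ft_torque": the same for the moment, N m; "finger_gap": finger opening in m.
Only numpy, scipy, OpenCV 4.12 (cv2) and the standard library are available. Lean on these libraries where they do the work, as an engineer would, in place of code of your own. Each camera call takes 0.05 s, during which the arm holds its last target.

## Task

Take the steriliser tray's temperature: lift the cordless surface thermometer out of its slanted cradle and hold it upright, square to the tray, with its sensing foot inside the engraved ring nearest the tray's wire pull loop, pressing lightly so that the sprung foot is pushed about half-way in, never hard. Keep it there at least three seconds for the reading to settle and finish while still holding it so, without letting go; leave the instruments on the tray, the tumbler and the bottle where they are.

Things in the scene. Friction and masses are not known exactly. Their poses are not given: they have to be found in the camera images.
- thermo_grip (a point): Grip point of the loose white surface thermometer (about 140 g), on its long axis, 150 mm above the face of its sensing foot, 35 mm below its cap, near its centre of mass. z = its long axis, foot to cap. Its flat body is 18 mm thick (x) by 30 mm wide (y), 90 to 185 mm from the foot face, display on its +x face. In the cradle take it across the 30 mm width, from 110 mm upwards.
- thermo_tip (a point): Centre of the flat face of the thermometer's sensing foot, a steel disc 12 mm across and 3 mm thick at the lower end of the stem. Same axes as thermo_grip; it moves up 0 to 8 mm towards the body (150 mm below thermo_grip when fully out).
- thermo_foot (a joint): How far the sprung foot is pushed in: 0 m fully out, 0.008 m at its stop. The spring pushes with 1.0 N at the start of travel, rising 0.4 N per mm to 4.2 N at the stop.
- thermo: The whole thermometer, 185 mm long; origin at the foot face (foot out), axes as thermo_grip. Under the flat part come a collar 13 mm across (80 to 90 mm from the foot face), a steel stem 7 mm across (30 to 80 mm), a sleeve 10 mm across (12 to 30 mm), then the sprung foot.
- holder: Grey plastic cradle, fixed; base 130 x 85 x 8 mm, origin at the centre of its underside, x along the 130 mm. Its channel leans back 25 degrees: the thermometer's cap leans to the holder's -x, the display looks up towards +x. Cheeks reach 105 mm from the foot face (2 mm play each side), a tongue behind to 135 mm. Open on the +x side: lift the thermometer straight up or along its axis.
- cradle (a point): Where thermo_grip is when the thermometer sits in the cradle (fixed point of the holder).
- tray: Perforated steel shelf tray, 240 x 160 mm, fixed on a low wire cooling rack; origin at the counter below its centre. Upper face of its floor 30 mm above the counter, level; rim 12 mm higher, 3 mm thick. Wire pull loop at its -x end, reaching to x = -152 mm. Three engraved rings, 26 mm outside with a centre dot, on its long centre line at x = -75, 0 and +75 mm.
- spot (a point): Centre of the ring nearest the pull loop (tray x = -75 mm, y = 0), on the upper face of the tray's floor.
- nippers: Steel nail nippers lying on the tray, about 110 x 31 x 8 mm, origin under their middle; to be left alone.
- pusher: Slim steel cuticle pusher lying on the tray, about 135 x 9 x 6 mm, origin under its middle; to be left alone.
- tumbler: Open steel tumbler, 68 mm across, 85 mm high, on the counter; to be left alone.
- bottle: Small amber bottle, 48 mm across, 130 mm high, on the counter; to be left alone.
Things that resemble listed ones, but are neither listed nor needed, are in the scene too. Leave any pink look-alike of the thermo alone.

How it is judged:
By the outcome, as a careful person would: the job done as asked, in the order asked, and still so for the second after the job is handed in, while the arm keeps its last pose, push and grip.
It also fails if it takes over 37 s, if anything falls off the work surface, if the arm or the gripper's body presses on something with over 40 N, if the wrist force passes 120 N, or if a joint passes its speed limit or range.

## Working session

There is one attempt and no reset: what is moved stays moved. The work goes in short steps, Python scripts to look and compute and a shell command to move; the robot and the scene stay as the last step left them, time stands still between calls to the robot, and variables do not carry over. Pictures are saved under pics/ and viewed, and the job is handed in when it is done.

```bash
ls; mkdir -p pics
python3 - <<'E'
from workcell import env
import cv2,numpy as np
s=env.read_state()
for k,v in s.items(): print(k,np.round(v,4).tolist())
for n in("top","side"):
    c=env.read_camera(n); cv2.imwrite(f"pics/{n}0.png",c["pixels"][:,:,::-1])
    np.savez(f"{n}0.npz",**c)
    R=cv2.Rodrigues(np.array(c["rvec"]))[0]; print(n,c["intrinsics"],-R.T@np.array(c["tvec"]).ravel(),R)
E
```

```text
pics
time 0.0
qpos [-1.151, 0.2133, -0.035, 1.3235, 0.0, 1.5708]
joint_velocities [-0.0001, 0.0008, -0.0009, -0.0006, -0.0028, -0.0007]
joint_efforts [0.0005, -68.6161, 48.7116, 0.0174, 0.0001, 0.0]
eef_pos [0.2036, -0.4563, 0.2308]
orientation [[0.4075, -0.0004, 0.9132], [-0.9132, 0.001, 0.4075], [-0.0011, -1.0, 0.0]]
contact_force [-0.6201, -0.2835, -0.2218]
ft_torque [0.0268, -0.0009, 0.0852]
finger_gap 0.0854
top [[513.5362613    0.         330.95845724]
 [  0.         513.5362613  242.39418608]
 [  0.           0.           1.        ]] [0.35623846 0.11987627 1.0599417 ] [[ 0.05595099 -0.99843248 -0.0014402 ]
 [-0.96512511 -0.0537149  -0.25621912]
 [ 0.25574013  0.01572569 -0.96661765]]
side [[503.60968919   0.         322.80565588]
 [  0.         503.60968919 239.74298195]
 [  0.           0.           1.        ]] [0.35174303 0.86483448 0.59770212] [[-0.95568493 -0.2940659   0.01384088]
 [-0.16092135  0.48245284 -0.86101311]
 [ 0.24651702 -0.82508454 -0.50839439]]
```

View pics/top0.png

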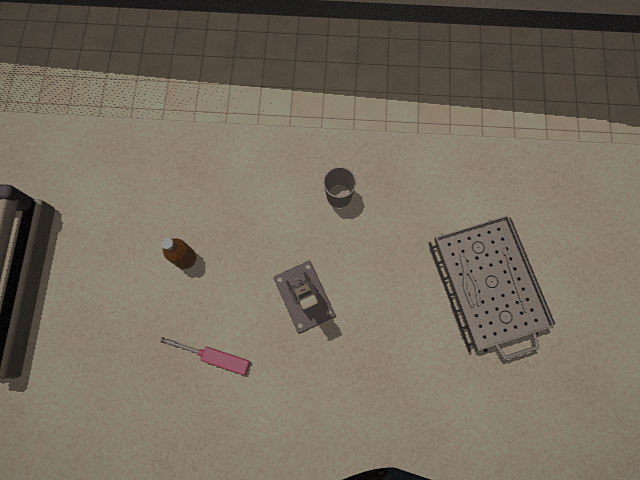

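View pics/side0.png

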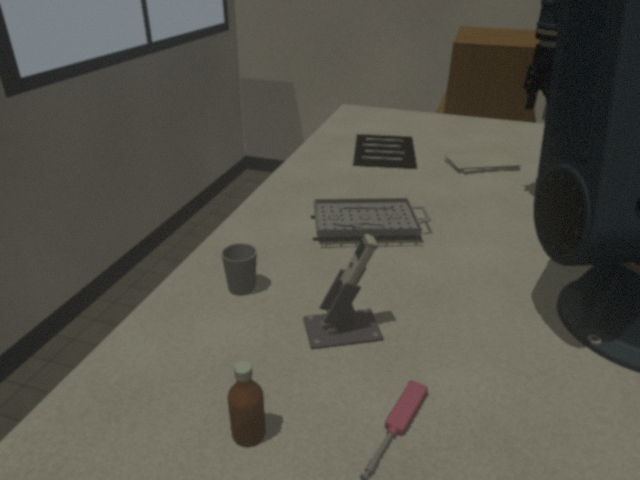

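The top view shows the white thermometer standing in its cradle at about (305,292). The pink look-alike lies at (222,360), and the tray is at (493,285) with its pull loop at (517,345). In the side view the thermometer's cap is at (369,240). The candidates are the white one in the cradle and the pink one at top (222,360) / side (405,410). I'll take the white one and check it in a close crop.

Run:
```python
import cv2,numpy as np
a=cv2.imread("pics/top0.png");b=cv2.imread("pics/side0.png")
A=cv2.resize(a[255:340,265:345],(400,425),interpolation=cv2.INTER_CUBIC)
B=cv2.resize(b[225:355,295:395],(327,425),interpolation=cv2.INTER_CUBIC)
cv2.imwrite("pics/crop1.png",cv2.convertScaleAbs(np.hstack([A,B]),alpha=1.5))
C=cv2.resize(a[210:365,425:560],(522,600),interpolation=cv2.INTER_CUBIC)
cv2.imwrite("pics/crop2.png",cv2.convertScaleAbs(C,alpha=1.3))
```

```text
(no output)
```

View pics/crop1.png

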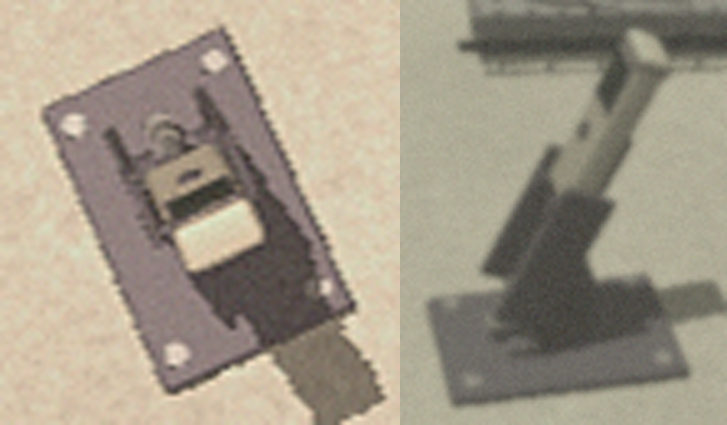

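View pics/crop2.png

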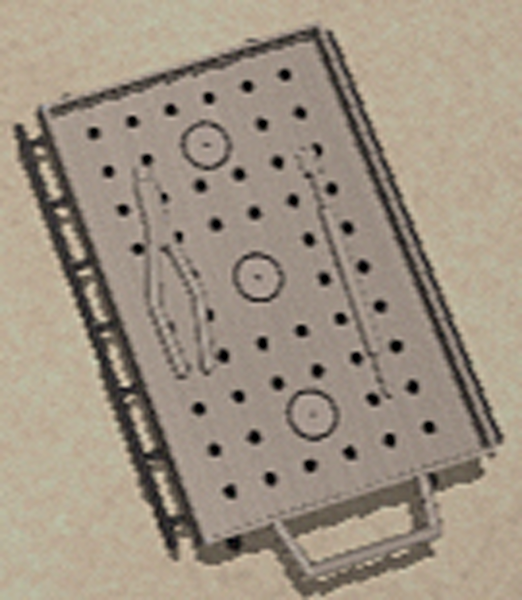

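The crop confirms the choice: the white body with a display and cap leans towards the image bottom, between the cradle cheeks. The ring nearest the loop is at crop (312,414), which is top (505.7,316.9). The other two are at (491.7,281.6) and (478.3,247.5).

```bash
cat > h.py <<'E'
import cv2,numpy as np
def cam(n,i=0):
    c=np.load(f"{n}{i}.npz"); R=cv2.Rodrigues(c["rvec"])[0]; return c["intrinsics"],R,c["tvec"].ravel()
def ray(n,u,v):
    K,R,t=cam(n); d=R.T@np.linalg.inv(K)@[u,v,1]; return -R.T@t,d/np.linalg.norm(d)
def plane(n,u,v,z):
    o,d=ray(n,u,v); return o+d*(z-o[2])/d[2]
def tri(a,b):
    (o1,d1),(o2,d2)=ray("top",*a),ray("side",*b)
    s=np.linalg.lstsq(np.c_[d1,-d2],o2-o1,rcond=None)[0]
    p,q=o1+s[0]*d1,o2+s[1]*d2
    return (p+q)/2,np.linalg.norm(p-q)
def proj(n,p):
    K,R,t=cam(n); q=K@(R@np.array(p)+t); return q[:2]/q[2]
E
python3 - <<'E'
from h import *
np.set_printoptions(precision=4,suppress=True)
r=[plane("top",*p,.03) for p in [(505.7,316.9),(491.7,281.6),(478.3,247.5)]]
print("rings",np.array(r)[:,:2], [np.linalg.norm(r[i]-r[i+1]) for i in(0,1)])
a=np.array(r[2]-r[0]);print("tray yaw",np.degrees(np.arctan2(a[1],a[0])))
cr=lambda x,y:(265+x/5,255+y/5)
c=np.array([plane("top",*cr(*p),.008) for p in [(225,30),(43,107),(170,392),(355,308)]])
print("base",c[:,:2],c.mean(0),[np.linalg.norm(c[i]-c[(i+1)%4]) for i in range(4)])
ax=(c[0]+c[1]-c[2]-c[3])/2; print("holder yaw",np.degrees(np.arctan2(ax[1],ax[0])))
# white cap mask in top, side
for n,bx in(("top",(265,255,345,340)),("side",(330,225,395,300))):
    im=cv2.imread(f"pics/{n}0.png")[bx[1]:bx[3],bx[0]:bx[2]]
    g=im.min(2); print(n,g.max())
# cap quad estimates
t=cr(220,234); s=(295+645/3.27,225+47/3.27)
print("cap",tri(t,s),t,s)
E
```

```text
rings [[ 0.4944 -0.2204]
 [ 0.5646 -0.1942]
 [ 0.6348 -0.1683]] [np.float64(0.07486150881123231), np.float64(0.07482916712859017)]
tray yaw 20.37645572503173
base [[0.5918 0.1787]
 [0.5547 0.2522]
 [0.4407 0.1909]
 [0.4787 0.1179]] [0.5165 0.1849 0.008 ] [np.float64(0.08231706359093652), np.float64(0.12948420165336377), np.float64(0.08227780390737226), np.float64(0.12834302536840791)]
holder yaw 28.233063448006458
top 134
side 107
cap (array([0.384 , 0.1756, 0.2415]), np.float64(0.1776150181996515)) (309.0, 301.8) (492.2477064220184, 239.3730886850153)
```

Run:
```python
from h import *
np.set_printoptions(precision=4,suppress=True)
cr=lambda x,y:(265+x/5,255+y/5)
sd=lambda x,y:(295+(x-400)/3.27,225+y/3.27)
# cap top face corners, top view: (175,238),(257,197),(264,238)?,(192,272)
cap,g=tri(cr(219,234),sd(647,50)); print("cap",cap,g)
th=np.radians(28.2); 
z=np.array([-np.sin(np.radians(25))*np.cos(th),-np.sin(np.radians(25))*np.sin(th),np.cos(np.radians(25))])
print("grip",cap-.035*z,"foot",cap-.185*z)
h=np.array([.5165,.1849]); u=np.array([np.cos(th),np.sin(th)]);v=np.array([-u[1],u[0]])
print("cap in holder",(cap[:2]-h)@u,(cap[:2]-h)@v)
for l in (0,.15,.185):
  p=cap-(.185-l)*z
  print(l,p,(p[:2]-h)@u,proj("top",p),proj("side",p))
for n,w in (("top",(90,160,230,290)),("side",(590,20,680,100))):pass
im=cv2.imread("pics/top0.png"); A=cv2.resize(im[275:320,285:330],(540,540),interpolation=cv2.INTER_CUBIC)
im=cv2.imread("pics/side0.png"); B=cv2.resize(im[230:310,345:390][:45],(540,540),interpolation=cv2.INTER_CUBIC)
cv2.imwrite("pics/crop3.png",cv2.resize(cv2.convertScaleAbs(np.hstack([A,B]),alpha=1.6),(800,400)))
```

```text
cap [0.4803 0.1662 0.1814] 0.0017667031447099425
grip [0.4933 0.1732 0.1497] foot [0.5492 0.2031 0.0137]
cap in holder -0.040756830348760355 0.0005993606333595837
0 [0.5492 0.2031 0.0137] 0.037427548073269014 [296.7186 279.8011] [321.5619 325.4805]
0.15 [0.4933 0.1732 0.1497] -0.025965191187835857 [306.163  297.3778] [360.201  257.4294]
0.185 [0.4803 0.1662 0.1814] -0.040756830348760355 [308.8173 302.3176] [370.0058 240.1612]
```

View pics/crop3.png

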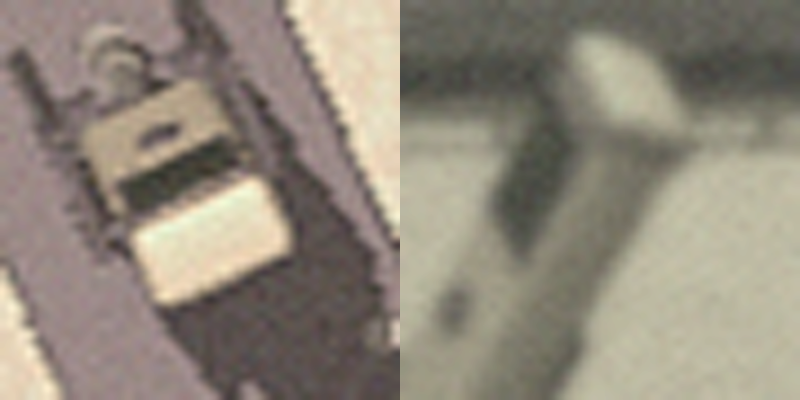

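Checks so far: the ring spacing comes out at 74.9 and 74.8 mm against 75, and the base at 129 x 82 mm against 130 x 85. The cap rays miss each other by 1.8 mm, and the extrapolated foot is at z = 14 mm, just above the 8 mm base. Moving over towards the cradle.

```bash
python3 -m crank '[[1,[-2.8,0,3],[0,0,0]],[1,[-2.8,0,3],[0,0,0]],[1,[-2.8,0,3],[0,0,0]],[1,[-2.8,0,3],[0,0,0]],[1,[-2.8,0,3],[0,0,0]],[1,[-2.8,0,3],[0,0,0]],[1,[-2.8,0,3],[0,0,0]],[1,[-2.8,0,3],[0,0,0]]]' 40; python3 -c "
from workcell import env;s=env.read_state();print(s['qpos'],s['time'])"
```

```text
time: 0.9
eef_pos: [0.3318, -0.1526, 0.2313]
orientation: [[0.407, 0.0, 0.913], [-0.913, -0.0, 0.407], [0.0, -1.0, 0.0]]
contact_force: [1.4, -0.1, 0.4]
finger_gap: 0.0853
[-4.31133460e-01 -6.42623804e-02 -3.36783326e-01  1.29819702e+00
  2.96852209e-05  2.29098678e+00] 0.9
```

```bash
python3 -m crank '[[1,[-2.86,0,3.03],[0,0,0]],[1,[-2.86,0,3.03],[0,0,0]],[1,[-2.86,0,3.03],[0,0,0]],[1,[-2.86,0,3.03],[0,0,0]],[1,[-2.86,0,3.03],[0,0,0]],[1,[-2.86,0,3.03],[0,0,0]],[1,[-2.86,0,3.03],[0,0,0]],[1,[-2.86,0,3.03],[0,-4.2,0]]]'; python3 -m crank '[[1,[0,0,0],[6.25,0,0]],[1,[0,0,0],[6.25,0,0]],[1,[0,0,0],[6.25,0,0]],[1,[0,0,0],[6.25,0,0]],[1,[0,0,0],[0,0,0]]]'
cat > st.py <<'E'
from h import *
from workcell import env
np.set_printoptions(precision=4,suppress=True)
s=env.read_state();print(s['time'],np.round(s['qpos'],3),s['eef_pos']);print(s['orientation'],s['contact_force'],s['finger_gap'])
E
python3 st.py
```

```text
time: 1.7
eef_pos: [0.4599, 0.1554, 0.2311]
orientation: [[0.474, -0.0, 0.881], [-0.881, -0.0, 0.474], [0.0, -1.0, -0.0]]
contact_force: [1.1, -0.8, -0.3]
finger_gap: 0.0854
time: 2.2
eef_pos: [0.4564, 0.1523, 0.229]
orientation: [[0.473, 0.372, 0.799], [-0.881, 0.2, 0.428], [-0.001, -0.907, 0.422]]
contact_force: [0.2, -0.3, -1.0]
finger_gap: 0.0853
2.2 [ 0.257 -0.203 -0.565  0.784  0.099  2.928] [0.4564 0.1523 0.229 ]
[[ 0.4729  0.3717  0.7989]
 [-0.8811  0.2001  0.4284]
 [-0.0006 -0.9065  0.4221]] [ 0.1685 -0.2621 -1.0404] 0.0852891147064081
```

```bash
cat >> st.py <<'E'
def delta(p):
    return np.array(s['orientation']).T@(np.array(p)-s['eef_pos'])*100
def snap(tag,t,sd,a=1.5):
    out=[]
    for n,b in(("top",t),("side",sd)):
        c=env.read_camera(n);cv2.imwrite(f"pics/{n}{tag}.png",c["pixels"][:,:,::-1])
        i=c["pixels"][b[1]:b[3],b[0]:b[2],::-1];out.append(cv2.resize(i,(400,int(400*i.shape[0]/i.shape[1])),interpolation=cv2.INTER_CUBIC))
    h=max(o.shape[0] for o in out)
    out=[cv2.copyMakeBorder(o,0,h-o.shape[0],0,0,0) for o in out]
    cv2.imwrite(f"pics/c{tag}.png",cv2.convertScaleAbs(np.hstack(out),alpha=a))
E
python3 - <<'E'
from st import *
f=np.array([.5492,.2031,.0137]);z=np.array([-0.3725,-0.1997,0.9063])
for l in(.24,.133):print(l,delta(f+l*z))
snap("A",(250,220,370,340),(280,120,460,360))
E
```

```text
2.2 [ 0.257 -0.203 -0.565  0.784  0.099  2.928] [0.4564 0.1523 0.229 ]
[[ 0.4729  0.3717  0.7989]
 [-0.8811  0.2001  0.4284]
 [-0.0006 -0.9065  0.4221]] [ 0.1685 -0.2621 -1.0404] 0.0852891147064081
0.24 [-0.0872 -0.0164  0.489 ]
0.133 [-0.0792 10.6837  0.4951]
```

View pics/cA.png

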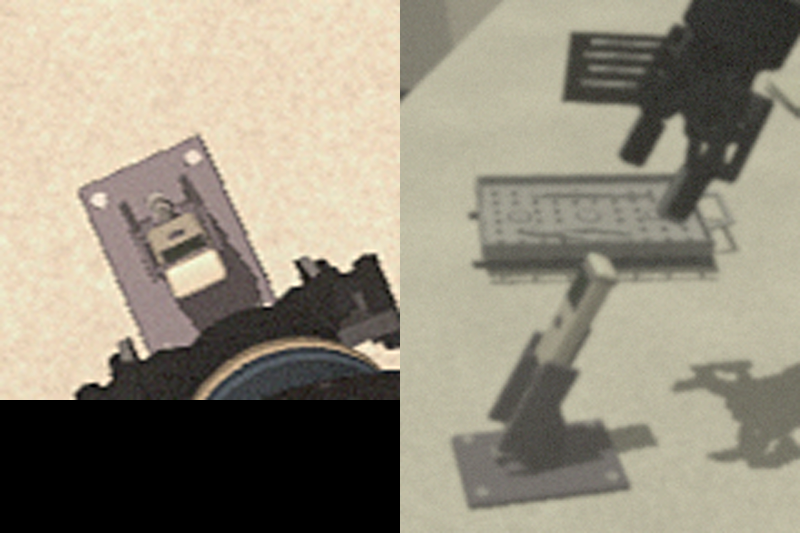

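The top crop shows the cap at (197,280) between the finger tips at (125,350) and (308,265). The side crop shows the fingers straddling its axis. Shifting 5 mm in tool z, then going down along the axis.

```bash
python3 -m crank '[[1,[-0.08,0,0.49],[0,0,0]],[1,[0,2,0],[0,0,0]],[1,[0,2,0],[0,0,0]],[1,[0,1,0],[0,0,0]],[1,[0,0,0],[0,0,0]]]'
python3 - <<'E'
from st import *
f=np.array([.5492,.2031,.0137]);z=np.array([-0.3725,-0.1997,0.9063])
for l in(.133,):print(l,delta(f+l*z))
snap("B",(250,220,370,340),(280,120,460,360))
E
```

```text
time: 2.8
eef_pos: [0.4823, 0.1667, 0.187]
orientation: [[0.474, 0.37, 0.799], [-0.881, 0.199, 0.43], [-0.0, -0.908, 0.42]]
contact_force: [-0.3, 0.1, -0.5]
finger_gap: 0.0851
2.8 [ 0.277 -0.115 -0.603  0.659  0.091  2.944] [0.4823 0.1667 0.187 ]
[[ 0.4737  0.3696  0.7994]
 [-0.8807  0.1993  0.4297]
 [-0.0005 -0.9075  0.4199]] [-0.3401  0.1404 -0.4613] 0.08507763799224527
0.133 [-0.0392  5.6239 -0.4067]
```

View pics/cB.png

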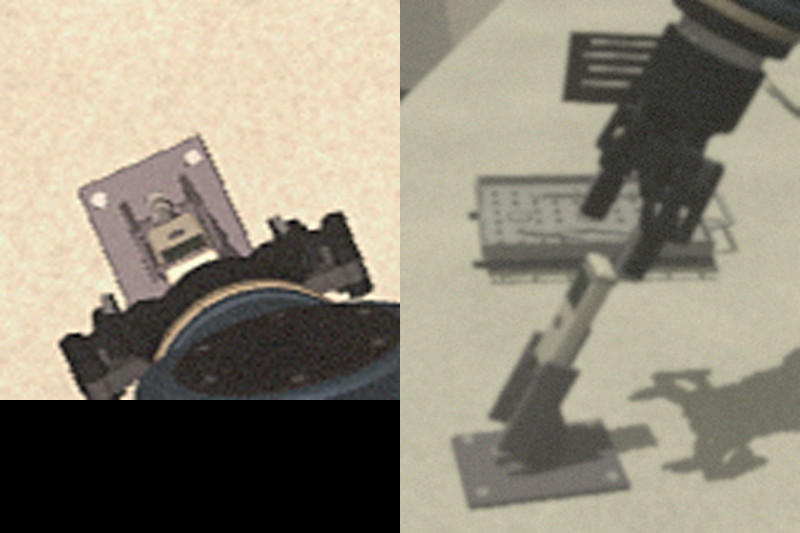

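Run:
```python
from st import *
f=np.array([.5492,.2031,.0137]);z=np.array([-0.3725,-0.1997,0.9063])
for l in(.133,):print(l,delta(f+l*z))
```

```text
2.9 [ 0.276 -0.118 -0.602  0.66   0.091  2.944] [0.4823 0.1665 0.1885]
[[ 0.4735  0.3717  0.7985]
 [-0.8808  0.1999  0.4293]
 [-0.     -0.9066  0.4221]] [-0.2532 -0.4998  1.3131] 0.0851216686299958
0.133 [-0.0604  5.7647 -0.4795]
```

```bash
python3 -m crank '[[1,[-0.06,0,-0.48],[0,0,0]],[1,[0,0,0],[0,0,0]],[1,[0,1.5,0],[0,0,0]],[1,[0,1.5,0],[0,0,0]],[1,[0,1.5,0],[0,0,0]],[1,[0,1.25,0],[0,0,0]],[1,[0,0,0],[0,0,0]],[1,[0,0,0],[0,0,0]]]'
python3 - <<'E'
from st import *
f=np.array([.5492,.2031,.0137]);z=np.array([-0.3725,-0.1997,0.9063])
for l in(.133,):print(l,delta(f+l*z))
snap("C",(250,220,370,340),(300,180,420,340))
E
```

```text
time: 3.7
eef_pos: [0.4991, 0.1762, 0.1344]
orientation: [[0.473, 0.372, 0.798], [-0.881, 0.2, 0.429], [0.0, -0.906, 0.423]]
contact_force: [0.3, 0.1, 0.5]
finger_gap: 0.0857
3.7 [ 0.288 -0.031 -0.671  0.502  0.086  2.955] [0.4991 0.1762 0.1344]
[[ 0.4733  0.3724  0.7983]
 [-0.8809  0.2001  0.429 ]
 [ 0.     -0.9063  0.4227]] [0.3136 0.0817 0.5441] 0.08567411575018914
0.133 [-0.0008  0.044   0.0505]
```

View pics/cC.png

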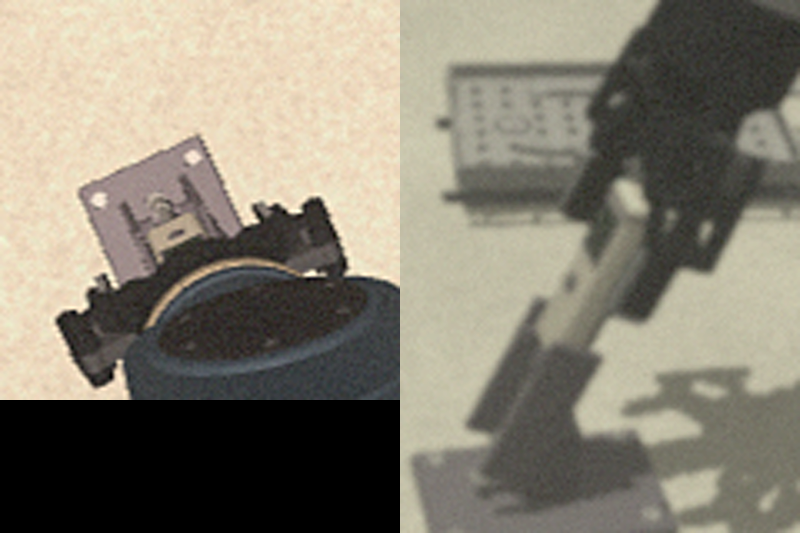

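The thermometer sits between the open fingers: its cap is at side crop (628,200), with a finger on each side. Closing.

```bash
python3 -m crank '[[0.3,[0,0,0],[0,0,0]],[0.2,[0,0,0],[0,0,0]],[0.1,[0,0,0],[0,0,0]],[0,[0,0,0],[0,0,0]],[0,[0,0,0],[0,0,0]],[0,[0,0,0],[0,0,0]]]' 40
python3 - <<'E'
from st import *
E
```

```text
time: 4.4
eef_pos: [0.4992, 0.1763, 0.1341]
orientation: [[0.473, 0.373, 0.798], [-0.881, 0.2, 0.429], [0.0, -0.906, 0.423]]
contact_force: [-3.3, -2.5, 5.5]
finger_gap: 0.0301
4.4 [ 0.288 -0.03  -0.672  0.501  0.086  2.955] [0.4992 0.1763 0.1341]
[[ 0.4734  0.3725  0.7982]
 [-0.8809  0.2001  0.429 ]
 [ 0.0001 -0.9062  0.4229]] [-3.3083 -2.495   5.5047] 0.03005595922742061
```

Gripped: the finger gap is 30.1 mm against the 30 mm width. Lifting along the axis.

```bash
python3 -m crank '[[0,[0,-1,0],[0,0,0]],[0,[0,-2,0],[0,0,0]],[0,[0,-3,0],[0,0,0]],[0,[0,-3,0],[0,0,0]],[0,[0,-2,0],[0,0,0]],[0,[0,-1,0],[0,0,0]],[0,[0,0,0],[0,0,0]]]'
python3 - <<'E'
from st import *
snap("D",(250,220,370,340),(280,100,460,340))
E
```

```text
time: 5.1
eef_pos: [0.4547, 0.1523, 0.2436]
orientation: [[0.473, 0.374, 0.798], [-0.881, 0.2, 0.429], [0.0, -0.906, 0.424]]
contact_force: [0.6, -0.4, -1.5]
finger_gap: 0.0293
5.1 [ 0.258 -0.214 -0.537  0.821  0.098  2.928] [0.4547 0.1523 0.2436]
[[ 0.4732  0.3737  0.7978]
 [-0.881   0.2003  0.4287]
 [ 0.0004 -0.9057  0.424 ]] [ 0.602  -0.3549 -1.4531] 0.02931725191436458
```

View pics/cD.png

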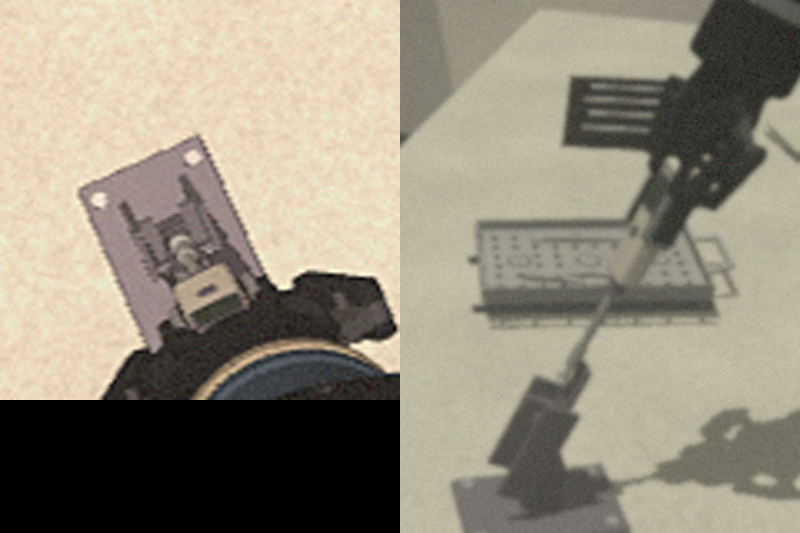

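The thermometer hangs from the fingers with its stem in line, at side crop (600,320). Its foot is just leaving the cradle. I'll raise it more, then tilt it upright.

```bash
python3 -m crank '[[0,[0,-2,0],[0,0,0]],[0,[0,-2,0],[0,0,0]],[0,[0,0,0],[-4,0,0]],[0,[0,0,0],[-7,0,0]],[0,[0,0,0],[-7,0,0]],[0,[0,0,0],[-5,0,0]],[0,[0,0,0],[-2,0,0]],[0,[0,0,0],[0,0,0]]]'
python3 - <<'E'
from st import *
print(delta([.4944,-.2204,.213]))
E
```

```text
time: 6.0
eef_pos: [0.4402, 0.1448, 0.2766]
orientation: [[0.474, -0.004, 0.881], [-0.881, -0.001, 0.474], [-0.001, -1.0, -0.004]]
contact_force: [-0.1, -0.4, -1.2]
finger_gap: 0.0294
6.0 [ 0.318  0.138 -0.011  1.426 -0.     2.966] [0.4402 0.1448 0.2766]
[[ 0.4738 -0.0042  0.8806]
 [-0.8806 -0.0015  0.4738]
 [-0.0007 -1.     -0.0044]] [-0.0651 -0.4435 -1.2046] 0.02940130236876438
[ 34.7332   6.3951 -12.5044]
```

```bash
python3 -m crank '[[0,[1.5,0,-0.54],[0,0,0]],[0,[3,0,-1.08],[0,0,0]],[0,[3.5,0,-1.26],[0,0,0]],[0,[3.5,0,-1.26],[0,0,0]],[0,[3.5,0,-1.26],[0,0,0]],[0,[3.5,0,-1.26],[0,0,0]],[0,[3.5,0,-1.26],[0,0,0]],[0,[3.5,0,-1.26],[0,0,0]]]';python3 -m crank '[[0,[3.5,0,-1.26],[0,0,0]],[0,[3,0,-1.08],[0,0,0]],[0,[1.73,1,-0.62],[0,0,0]],[0,[1,2,-0.36],[0,0,0]],[0,[0,2,0],[0,0,0]],[0,[0,1.4,0],[0,0,0]],[0,[0,0,0],[0,0,0]],[0,[0,0,0],[0,0,0]]]'
python3 - <<'E'
from st import *
snap("E",(425,210,560,365),(290,100,440,260))
print(s['ft_torque'])
E
```

```text
time: 6.8
eef_pos: [0.4792, -0.1254, 0.2784]
orientation: [[0.473, 0.001, 0.881], [-0.881, 0.0, 0.473], [0.001, -1.0, 0.001]]
contact_force: [1.6, -0.3, -0.8]
finger_gap: 0.0295
time: 7.6
eef_pos: [0.4937, -0.2204, 0.2149]
orientation: [[0.474, 0.0, 0.881], [-0.881, 0.0, 0.474], [-0.0, -1.0, 0.0]]
contact_force: [0.3, -1.0, -1.1]
finger_gap: 0.0296
7.6 [-0.42   0.3    0.039  1.309  0.     2.228] [ 0.4937 -0.2204  0.2149]
[[ 0.4736  0.      0.8808]
 [-0.8808  0.0002  0.4736]
 [-0.0002 -1.      0.0001]] [ 0.2565 -1.0003 -1.1356] 0.029555801113119604
[ 0.0008 -0.0275  0.0196]
```

View pics/cE.png

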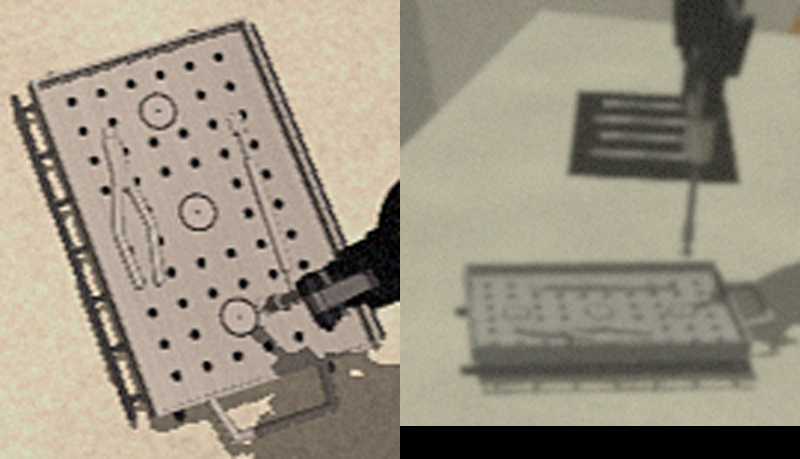

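The stem hangs nearly vertical over the ring: side foot at about (397.6,194.5), top foot at about crop (262,308), next to the near ring at (238,316). Zooming to measure foot and tilt.

Run:
```python
from h import *
a=cv2.imread("pics/topE.png")[290:330,490:540];b=cv2.imread("pics/sideE.png")[150:200,380:420]
A=cv2.resize(a,(500,400),interpolation=cv2.INTER_CUBIC);B=cv2.resize(b,(320,400),interpolation=cv2.INTER_CUBIC)
cv2.imwrite("pics/cE2.png",cv2.convertScaleAbs(np.hstack([A,B])[:,:800],alpha=1.8))
```

```text
(no output)
```

View pics/cE2.png

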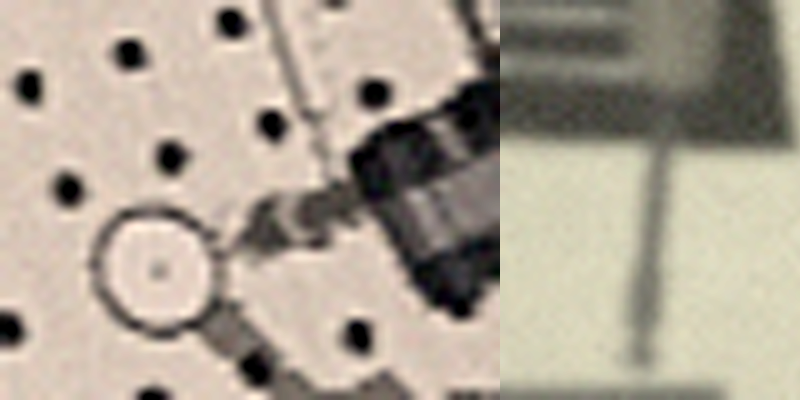

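Run:
```python
from h import *
np.set_printoptions(precision=4,suppress=True)
for t in((515.2,313.2),(515.8,312.8)):print(tri(t,(397.6,195)))
for z in(.0785,.0815,.0845):print(z,proj("top",[.4937,-.2204,z]),proj("side",[.4937,-.2204,z]))
# stem side slope: predicted vs measured
print(proj("side",[.4937,-.2204,.082+.08]),proj("side",[.4937,-.2204,.082+.012]))
print("meas stem",(380+161/8,150+150/8),(380+147/8,150+270/8))
print(proj("top",[.4944,-.2204,.03]),proj("side",[.4944,-.2204,.03]), plane("side",*proj("side",[.4944,-.2204,.03]),.03))
```

```text
(array([ 0.494 , -0.22  ,  0.0863]), np.float64(0.0016689833179354587))
(array([ 0.4946, -0.2214,  0.0856]), np.float64(0.002395788345668681))
0.0785 [514.0439 314.3349] [397.1342 197.8395]
0.0815 [514.5858 314.1441] [397.2468 196.6954]
0.0845 [515.131  313.9522] [397.3596 195.5484]
[400.3787 164.8634] [397.7189 191.8966]
meas stem (400.125, 168.75) (398.375, 183.75)
[505.6971 316.918 ] [395.0668 215.8957] [ 0.4944 -0.2204  0.03  ]
```

The foot triangulates at (0.494, -0.2205, 0.086), with rays 1.7 mm apart and within 1 mm of the TCP axis. The stem slope matches vertical to about 1°. Contact should come at a TCP height of about 0.159–0.163. I'll lower to 0.170 and take a force baseline.

```bash
cat > fz.py <<'E'
from st import *
F=[];P=[]
for i in range(8):
    env.read_camera("side");t=env.read_state();F.append(t['contact_force']);P.append(t['eef_pos'])
F=np.array(F);print("F",F.mean(0),"sd",F.std(0),"pos",np.mean(P,0),"t",t['time'])
E
python3 -m crank '[[0,[0,1,0],[0,0,0]],[0,[0,1.5,0],[0,0,0]],[0,[0,1.2,0],[0,0,0]],[0,[0,0.75,0],[0,0,0]],[0,[0,0,0],[0,0,0]],[0,[0,0,0],[0,0,0]]]'; python3 fz.py
```

```text
time: 8.3
eef_pos: [0.494, -0.2208, 0.1707]
orientation: [[0.473, 0.0, 0.881], [-0.881, -0.0, 0.473], [0.0, -1.0, 0.0]]
contact_force: [0.3, 0.0, -1.0]
finger_gap: 0.0298
8.3 [-0.42   0.315 -0.054  1.202  0.     2.228] [ 0.494  -0.2208  0.1707]
[[ 0.4733  0.0002  0.8809]
 [-0.8809 -0.0001  0.4733]
 [ 0.0001 -1.      0.0001]] [ 0.3132  0.0029 -0.9947] 0.029762266935368802
F [-0.1135  0.0356 -1.0814] sd [0.3718 0.5474 0.3245] pos [ 0.4941 -0.2209  0.1708] t 8.7
```

```bash
python3 -m crank '[[0,[0,0.4,0],[0,0,0]],[0,[0,0.28,0],[0,0,0]],[0,[0,0,0],[0,0,0]]]'|head -2; python3 fz.py|tail -1;  python3 -m crank '[[0,[0,0.15,0],[0,0,0]],[0,[0,0,0],[0,0,0]]]'|head -2; python3 fz.py|tail -1
```

```text
time: 9.0
eef_pos: [0.4936, -0.2207, 0.163]
F [-0.1285 -0.2516 -1.1809] sd [0.4567 0.2496 0.4646] pos [ 0.4939 -0.2208  0.1636] t 9.4
time: 9.6
eef_pos: [0.4938, -0.2208, 0.1619]
F [-0.0317  0.281  -1.271 ] sd [0.43   0.4888 0.3269] pos [ 0.4939 -0.2208  0.1621] t 10.0
```

No contact yet (baseline about -1.2 N). Continuing in 1.5 mm steps.

```bash
for i in 1; do python3 -m crank '[[0,[0,0.15,0],[0,0,0]],[0,[0,0,0],[0,0,0]]]'|head -2; python3 fz.py|tail -1;  python3 -m crank '[[0,[0,0.15,0],[0,0,0]],[0,[0,0,0],[0,0,0]]]'|head -2; python3 fz.py|tail -1; done
```

```text
time: 10.2
eef_pos: [0.4938, -0.2208, 0.1604]
F [-0.3315  0.1305 -1.2873] sd [0.4397 0.4698 0.4104] pos [ 0.4939 -0.2208  0.1606] t 10.6
time: 10.8
eef_pos: [0.4938, -0.2208, 0.1589]
F [-0.0135 -0.3644 -1.1911] sd [0.5469 0.4392 0.4263] pos [ 0.4939 -0.2208  0.1591] t 11.2
```

```bash
python3 -m crank '[[0,[0,0.15,0],[0,0,0]],[0,[0,0,0],[0,0,0]]]'|head -2; python3 fz.py|tail -1
python3 - <<'E'
from st import *
snap("F",(490,280,540,330),(370,170,430,230))
E
```

```text
time: 11.4
eef_pos: [0.494, -0.2209, 0.1575]
F [ 0.5998 -0.3213 -0.2091] sd [0.4213 0.3267 0.3561] pos [ 0.494  -0.2208  0.1577] t 11.8
11.8 [-0.42   0.321 -0.079  1.171 -0.     2.228] [ 0.494  -0.2208  0.1577]
[[ 0.4734  0.0002  0.8809]
 [-0.8809 -0.0001  0.4734]
 [ 0.0002 -1.      0.0001]] [ 0.2183 -0.8504  0.4559] 0.029663930465137787
```

View pics/cF.png

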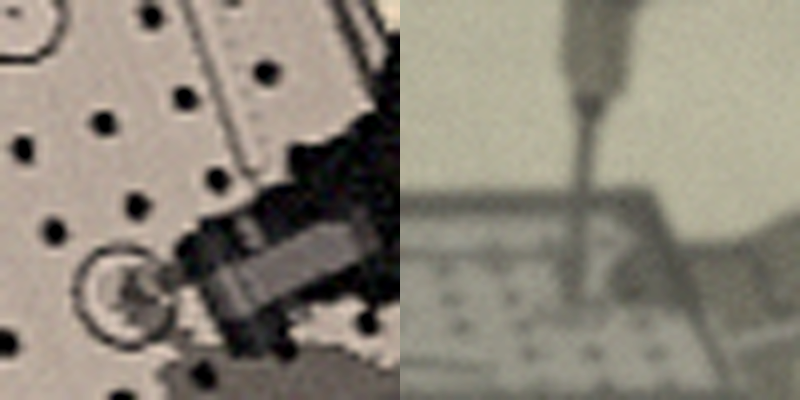

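Contact: Fz rose by 1.0 N at TCP z = 0.1577. The foot sits inside the ring, at crop (133,297) against the ring centre at (125,298), which is about 1 mm off. Now pressing in about 3.5 mm more.

```bash
python3 -m crank '[[0,[0,0.1,0],[0,0,0]],[0,[0,0.1,0],[0,0,0]],[0,[0,0,0],[0,0,0]]]'|head -2; python3 fz.py|tail -1;python3 -m crank '[[0,[0,0.1,0],[0,0,0]],[0,[0,0.05,0],[0,0,0]],[0,[0,0,0],[0,0,0]]]'|head -2; python3 fz.py|tail -1
```

```text
time: 12.2
eef_pos: [0.4939, -0.2208, 0.1555]
F [ 1.132  -0.5159  0.4748] sd [0.3563 0.4263 0.4835] pos [ 0.4939 -0.2208  0.1557] t 12.6
time: 12.9
eef_pos: [0.4939, -0.2208, 0.1541]
F [ 1.1368 -0.8446  1.1785] sd [0.443  0.5159 0.4585] pos [ 0.4939 -0.2208  0.1542] t 13.3
```

```bash
python3 -m crank '[[0,[0,0.03,0],[0,0,0]],[0,[0,0,0],[0,0,0]],[0,[0,0,0],[0,0,0]],[0,[0,0,0],[0,0,0]],[0,[0,0,0],[0,0,0]],[0,[0,0,0],[0,0,0]],[0,[0,0,0],[0,0,0]],[0,[0,0,0],[0,0,0]]]'|head -2; python3 fz.py|tail -1;python3 -m crank '[[0,[0,0,0],[0,0,0]],[0,[0,0,0],[0,0,0]],[0,[0,0,0],[0,0,0]],[0,[0,0,0],[0,0,0]],[0,[0,0,0],[0,0,0]],[0,[0,0,0],[0,0,0]],[0,[0,0,0],[0,0,0]],[0,[0,0,0],[0,0,0]]]'|head -2; python3 fz.py|tail -1
python3 - <<'E'
from st import *
snap("G",(490,280,540,330),(370,130,430,230))
E
```

```text
time: 14.1
eef_pos: [0.4939, -0.2208, 0.1538]
F [ 1.2155 -1.0246  1.493 ] sd [0.5952 0.4932 0.2904] pos [ 0.4939 -0.2208  0.1538] t 14.5
time: 15.3
eef_pos: [0.4939, -0.2208, 0.1538]
F [ 1.3421 -1.004   1.4241] sd [0.26   0.4436 0.4568] pos [ 0.4939 -0.2208  0.1538] t 15.7
15.7 [-0.42   0.322 -0.086  1.162 -0.     2.228] [ 0.4939 -0.2208  0.1538]
[[ 0.4733 -0.0001  0.8809]
 [-0.8809  0.      0.4733]
 [-0.     -1.     -0.0001]] [ 1.5208 -0.9154  1.5348] 0.029427446302533404
```

View pics/cG.png

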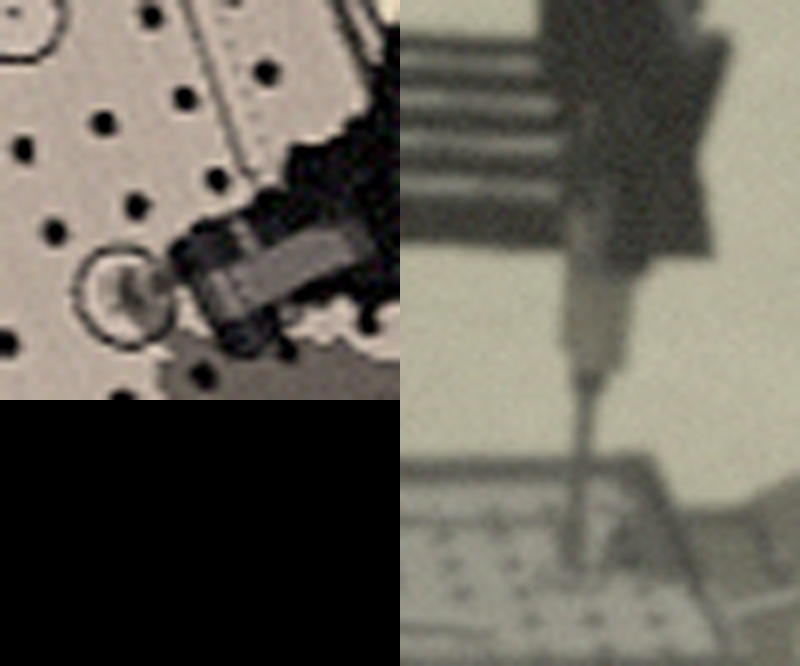

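Run:
```python
from h import *
np.set_printoptions(precision=4,suppress=True)
print(plane("top",490+130/8,280+293/8,.033))
# automatic stem centre per row in side image
g=cv2.cvtColor(cv2.imread("pics/sideG.png"),cv2.COLOR_BGR2GRAY).astype(float)
R=[]
for r in range(187,214):
    w=g[r,391:406]; bg=np.median(g[r,386:410]); k=np.clip(bg-3-w,0,None)
    if k.sum()>0: R.append((r,391+(k*np.arange(15)).sum()/k.sum()))
R=np.array(R);print(R[::3]);print("slope",np.polyfit(R[:,0],R[:,1],1)[0])
a=proj("side",[.4939,-.2208,.105]);b=proj("side",[.4939,-.2208,.045]);print(a,b,(a-b)[0]/(a-b)[1])
```

```text
[ 0.4946 -0.2205  0.033 ]
[[187.     397.9038]
 [190.     397.4967]
 [193.     397.1509]
 [196.     396.9828]
 [199.     401.28  ]
 [202.     401.1194]
 [205.     398.617 ]
 [208.     399.2143]
 [211.     401.7639]]
slope 0.18107680844867044
[398.0831 187.5516] [395.843  210.3355] -0.09831832958527718
```

The stem falls 0.10 px per row against 0.098 predicted for vertical. The foot is at (0.4946,-0.2205), 0.2 mm from the spot estimate. The spring force is about 2.65 N, which means about 4.1 mm in. Holding longer, then handing in.

```bash
for i in 1 2; do python3 -m crank '[[0,[0,0,0],[0,0,0]],[0,[0,0,0],[0,0,0]],[0,[0,0,0],[0,0,0]],[0,[0,0,0],[0,0,0]],[0,[0,0,0],[0,0,0]],[0,[0,0,0],[0,0,0]],[0,[0,0,0],[0,0,0]],[0,[0,0,0],[0,0,0]]]'|head -2; done; python3 fz.py|tail -1; python3 -c "
from workcell import env
print(env.job_done())"
```

```text
time: 16.6
eef_pos: [0.4939, -0.2208, 0.1539]
time: 17.4
eef_pos: [0.4939, -0.2208, 0.1538]
F [ 1.2635 -1.1123  1.385 ] sd [0.3838 0.5789 0.3605] pos [ 0.4939 -0.2208  0.1538] t 17.8
the job is handed in; nothing more can be done
None
```

The white thermometer is out of its cradle and standing upright in the ring nearest the pull loop, still held by the gripper, with its foot pressed about half-way in. I handed the job in at 17.8 s of the 37 s allowed, after holding it there for about 4.4 s.

**Last checks**
- **Press:** the force on the foot rose by about 2.6 N over the free-hanging baseline, which is about 4 mm of the 8 mm travel. TCP height gives 3.9 to 5.3 mm, because contact came somewhere within one 1.5 mm step.
- **Position:** the foot measured within about 1 mm of the ring's centre.
- **Upright:** the stem's slope in the side view matches vertical to within about 0.5°. An automatic fit over the whole stem gave a nonsense slope because the lower rows blend into the tray pattern, so I used only its clean upper part.
- **Steadiness:** the pose and force did not change during the hold.

**Disagreements**
- **Sideways force:** about 1.6 N appeared while pressing and stayed constant. It is probably the foot gripping the tray by friction.
- **Contact height:** contact came 2 to 5 mm lower than the cameras had predicted, so I relied on the force reading for depth.

I moved nothing towards the instruments, tumbler, bottle or pink look-alike. I took no final full-scene picture to confirm they stayed put.

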